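# Snap the clip-on cover onto the connection box

### The arm

A 6-joint arm with a two-finger parallel gripper is mounted at the origin on the work surface. World frame = base frame: x ahead of the robot, y to its left, z up, the work surface at z = 0. Lengths are in m, angles in rad, forces in N, time in s.
With the tool pointing down it reaches from about 0.325 to 0.775 m from the base axis. Payload 9.3 kg.
Tool frame: the origin (TCP) lies between the finger pads; the fingertips stand 17 mm ahead of it and the grasp point (between the pads) lies 2 mm behind it; z points along the fingers, y is the line along which they close (so a half turn about z gives the same grasp; the last joint's range is limited). The gripper opens to 85 mm and grips with 20 to 120 N. Pads are 22 mm wide; open, the fingers measure 114 mm over their backs; the gripper's body (76 mm by 85 mm) begins 54 mm behind the grasp point. The pads swing forward as they close: fully open they stand 13 mm farther back than shut.
Start: joints at [-1.444, 0.259, 0.021, 1.334, 0, 1.418], TCP at [0.152, -0.529, 0.248] pointing down, gripper open.
Joint ranges: [-3.04, 3.04], [-0.91, 1.82], [-1.04, 1.36], [-1.92, 1.95], [-1.52, 1.45], [-3.14, 3.14]. Speed limits (rad/s): [2.22, 2.22, 2.79, 3.14, 3.14, 3.14].

### API

Orientations are given as a unit quaternion [w, x, y, z].
In Python, from cell import bot, imaging, job_done gives the robot as it stands.
- The arm moves only by the shell command python3 -m inch 'ROWS' [FORCE]. ROWS is JSON, a list of rows, each a list of 7 numbers: the turn, a rotation vector about the tool's x, y, z in degrees, then the shift along the tool's x, y, z in cm, then the closure, from 0 (fully open) to 1 (shut). A call has 1 to 12 rows; each row shifts and turns the commanded pose from where the row before left it, along the tool's axes as they then stand; what a row does not reach is not made up. A row lasts 1/10 s, in which the tool goes at most 50 mm and 8.59 degrees, less where a joint would pass 70% of its speed; a pose out of reach is approached as far as the arm can. A call is refused whole if a number of a shift passes 5 or a number of a turn 8.59, either way. A call with a gripper value outside its range is refused whole. The fingers move at their own pace and stop on an object; FORCE is the grip in N (left out, the last holds). Time passes only in rows, so rows that do not move let the fingers close. It gives the time, the measured TCP pose, the force, the opening and the grip force at its end, in the units of the state.
- bot.state(): the state, without advancing time (a new reading comes with each control period).
- imaging.read_camera(name): name is "scene" or "top" or "wrist"; returns the picture (384x512x3 uint8, blue, green, red); there is no depth.
- imaging.camera_model(name): a dict with "K" (3x3 intrinsics, pixels), "R" (3x3) and "t" (3): a world point X has camera coordinates R X + t; the wrist camera has in their place "hand_eye" (4x4, takes a point from camera to tool coordinates, whose origin is the TCP and whose axes are the flange's). Camera axes: x right, y down, z forward; pixel columns grow to the right and rows downward; lengths in m; the calibration is good to about 2 mm. A picture is of the moment at which its call begins: read the wrist's pose just before it. camera_model takes no time and is no camera call.
- job_done(): hands the job in; it is judged then, once.
The state is a dict: "time": time; "q": joint angles; "joint_vel": joint speeds; "tau": joint torques, N m; "eef_pos": TCP position; "tool_rot": TCP orientation; "force": force on the tool from outside, world axes, zero at the start; "moment": the same for the moment, N m; "width": finger opening in m; "grasp_force": force on a finger pad.
Only numpy, scipy, OpenCV 4.12 (cv2) and the standard library are available. Lean on these libraries where they do the work, as an engineer would, in place of code of your own. Each camera call takes 0.05 s, during which the arm holds its last target. There are 200 camera calls.

### The job

Close up the open connection box on the white foot plate: pick up the cover that has the two clip arms, set it over the box and press it straight down until both clips have snapped under the rim and it holds the spring plunger down by itself. Press with feeling, never hard enough to crack it (40 N), then let go of it and leave the other things where they are.

Things in the scene. Friction and masses are not known exactly. Their poses are not given: they have to be found in the camera images.
- cover_grip (a point): Centre of the grip rib of the clip-on cover. The rib stands on the cover's flat top plate: 50 mm long in x, 16 mm wide in y (fingers close along y), 30 mm high, z up. The point is 15 mm above the plate's top face, 19 mm above its underside and 42 mm above the skirt feet on which the cover stands on the bench.
- cover: The clip-on cover, grey plastic, 70 to 110 g, plate 92 x 71 x 4 mm; below it two side skirts (23 mm deep, 65 mm apart inside, at the long sides) and a clip arm at each short end (19 mm deep, hook inwards). Origin centred between the skirt feet, 42 mm below the rib point, x along the rib, z up. Fits the box either way round. Cracks if pressed on the box with over 40 N.
- clip_a (a joint): Sprung clip arm at the cover's +x end: 0 rad closed, about 0.14 spread over the rim, 0 again once snapped. Pressing force: climbs to 10 to 16 N as the arms spread, falls to 4 to 7 N while the hooks slide 5 mm down the rim's edge (not home yet), falls again at the snap, then rises steeply (about 15 N/mm) once the plate sits hard on the rim. Unequal arms push the cover sideways along x.
- clip_b (a joint): The same kind of clip arm at the cover's -x end: 0 rad closed, about 0.14 spread over the rim, back to 0 once snapped under it.
- plate: White foot plate 190 x 140 mm on feet, fixed. Amid it the open grey box (78 x 54 mm, long side x) with a rim flange 90 x 60 x 5 mm round its mouth. Origin on the bench below the box centre, z up. The box is shimmed: its rim top is 68 to 92 mm above the bench, differently each time and not measured. Cover home = underside of its plate on the rim (1 mm play); hooks first touch 12 mm higher.
- box_axis (a point): Point on the axis of the box, at the level of the top of the foot plate (24 mm above the bench)
- interlock (a joint): The spring plunger: 0 = up, grows as it is pressed down, in m; 0.005 to 0.006 with the cover home. It pushes up with 2 N, rising to 3.5 N when pressed by 6 mm
- plain_lid: a look-alike, not to be used: a plain closed lid of the same grey plastic, same outline (92 x 71 mm, 20 mm thick) and same rib on top but without clip arms, with four screw heads; origin at the centre of its underside
- beaker: clear plastic beaker, 72 mm across, 95 mm high, standing behind the work; origin at the centre of its foot
- die: small steel die, 19 mm across, 18 mm high, standing on a corner of the foot plate (beside the box); origin at the centre of its foot
- timer: Black pocket timer, a flat disc 64 mm across and 16 mm high, on the robot's side of the work; origin at the centre of its underside
- weight: Steel disc weight, 90 mm across, 55 mm high with its knob, behind the work; origin at the centre of its underside
- piston: Steel piston rod 160 mm long lying behind the work; origin at the centre of its underside
Not all that is in view belongs to the job. What is shaped like the plate but orange is not meant.

How it is judged:
By the outcome, as a careful person would: the job done as asked, in the order asked, and still so for the second after the job is handed in, with the robot touching nothing.
It also fails if it takes over 64 s, if anything falls off the work surface, if the arm or the gripper's body presses on something with over 40 N, if the wrist force passes 120 N, or if a joint passes its speed limit or range.

## Working session

There is one attempt and no reset: what is moved stays moved. The work goes in short steps, Python scripts to look and compute and a shell command to move; the robot and the scene stay as the last step left them, time stands still between calls to the robot, and variables do not carry over. Pictures are saved under pics/ and viewed, at most 10 in all, crops included, and the job is handed in when it is done.

```bash
mkdir -p pics; ls; python3 - <<'E'
from cell import bot, imaging
import cv2, numpy as np
s=bot.state(); print(s)
for n in("scene","top"):
    im=imaging.read_camera(n); cv2.imwrite(f"pics/{n}0.png",im)
    m=imaging.camera_model(n); print(n,m)
print(imaging.camera_model("wrist"))
a=cv2.imread("pics/scene0.png");b=cv2.imread("pics/top0.png")
E
```

```text
pics
{'time': 0.0, 'q': array([-1.44359858e+00,  2.59187651e-01,  2.07640862e-02,  1.33371585e+00,
       -5.24079931e-06,  1.41818134e+00]), 'joint_vel': array([-0.00243128,  0.00118523, -0.0014614 ,  0.00077988, -0.00084114,
        0.00018323]), 'tau': array([ 1.13260357e-03, -5.55641198e+01,  3.44529927e+01,  1.37427842e-02,
       -2.27421647e-04, -3.33608725e-06]), 'eef_pos': array([ 0.15184894, -0.52834833,  0.24766954]), 'tool_rot': array([-6.71523303e-04,  9.90228834e-01,  1.39450370e-01,  5.91398320e-06]), 'force': array([0.48690012, 0.31148289, 0.02651994]), 'moment': array([-0.02338096, -0.02922293,  0.0199178 ]), 'grasp_force': 0.0, 'width': 0.0856303310243484}
scene {'K': array([[448.49646444,   0.        , 261.19379538],
       [  0.        , 448.49646444, 186.61871157],
       [  0.        ,   0.        ,   1.        ]]), 'R': array([[ 0.04799406,  0.99873622,  0.01491724],
       [ 0.71985506, -0.02423128, -0.69370133],
       [-0.69246318,  0.04403179, -0.72010829]]), 't': array([-0.04553631, -0.3195437 ,  1.62475948])}
top {'K': array([[393.52370245,   0.        , 255.31032512],
       [  0.        , 393.52370245, 191.20253469],
       [  0.        ,   0.        ,   1.        ]]), 'R': array([[-0.02051679, -0.99972985,  0.01092201],
       [-0.98824216,  0.01862308, -0.15175842],
       [ 0.15151402, -0.01390719, -0.98835727]]), 't': array([0.04334288, 0.51287758, 0.99600381])}
{'K': array([[272.60934242,   0.        , 257.60890058],
       [  0.        , 272.60934242, 192.25425971],
       [  0.        ,   0.        ,   1.        ]]), 'hand_eye': array([[ 1.51880959e-04, -9.64095268e-01, -2.65556569e-01,
         6.73063079e-02],
       [ 9.99999983e-01,  1.74360343e-04, -6.10755961e-05,
        -1.08523912e-03],
       [ 1.05185228e-04, -2.65556555e-01,  9.64095278e-01,
        -1.24963460e-01],
       [ 0.00000000e+00,  0.00000000e+00,  0.00000000e+00,
         1.00000000e+00]])}
```

View pics/scene0.png

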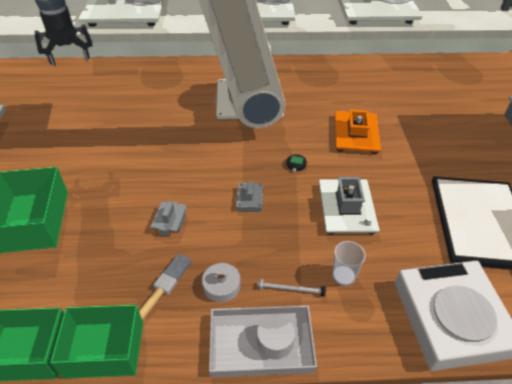

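View pics/top0.png

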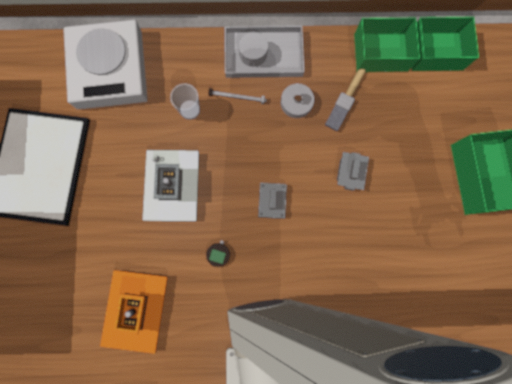

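```bash
python3 - <<'E'
import cv2, numpy as np
a=cv2.imread("pics/scene0.png");b=cv2.imread("pics/top0.png")
def c(i,u,v,w=33,h=25,k=6): return cv2.resize(i[v-h:v+h,u-w:u+w],None,fx=k,fy=k,interpolation=cv2.INTER_CUBIC)
m=np.vstack([np.hstack([c(a,250,197),c(a,170,218)]),np.hstack([c(b,272,201),c(b,353,171)])])
cv2.imwrite("pics/cand.png",m)
E
```

```text
(no output)
```

View pics/cand.png

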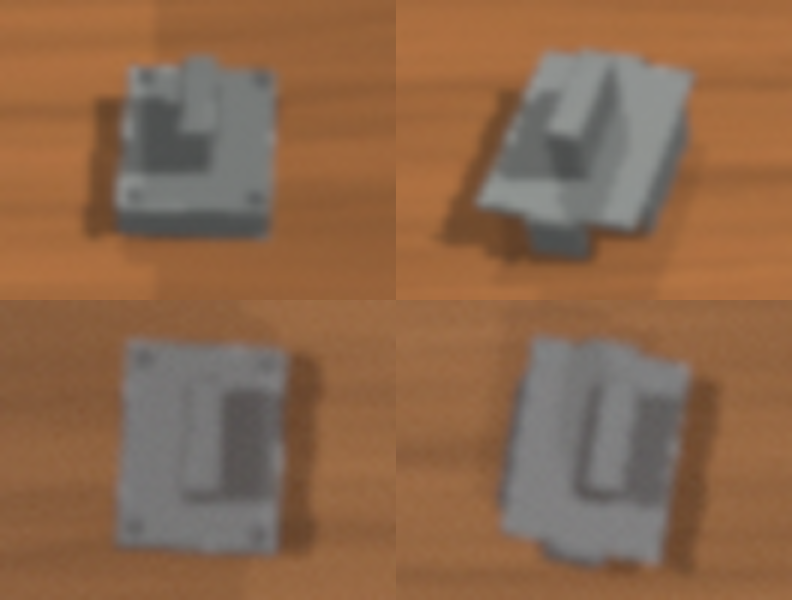

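```bash
cat > h.py <<'E'
import numpy as np, cv2
from cell import bot, imaging
from scipy.spatial.transform import Rotation as Ro
def cam(n,s=None):
    m=imaging.camera_model(n)
    if 'R' in m: R=m['R'];return m['K'],R.T,-R.T@m['t']
    q=s['tool_rot'];T=Ro.from_quat([q[1],q[2],q[3],q[0]]).as_matrix();H=m['hand_eye']
    return m['K'],T@H[:3,:3],T@H[:3,3]+s['eef_pos']
def ray(C,uv):
    K,R,c=C; d=R@np.linalg.solve(K,[*uv,1.]); return c,d/np.linalg.norm(d)
def onz(C,uv,z):
    c,d=ray(C,uv); return c+d*(z-c[2])/d[2]
def tri(rs):
    A=sum(np.eye(3)-np.outer(d,d) for c,d in rs); b=sum((np.eye(3)-np.outer(d,d))@c for c,d in rs)
    return np.linalg.solve(A,b)
def tool():
    s=bot.state();q=s['tool_rot'];return s,Ro.from_quat([q[1],q[2],q[3],q[0]])
def goal(p,yaw,up=None):
    """shift (cm, tool axes) and turn (deg about tool z) to TCP p with tool x at heading yaw, pointing down"""
    s,r=tool(); x=np.array([np.cos(yaw),np.sin(yaw),0]);z=np.array([0,0,-1.]);M=np.c_[x,np.cross(z,x),z]
    rv=(r.inv()*Ro.from_matrix(M)).as_rotvec(degrees=True)
    print('turn',rv.round(2),'shift',(100*r.inv().apply(p-s['eef_pos'])).round(2),'world',(p-s['eef_pos']).round(4))
E
python3 - <<'E'
from h import *
T=cam('top');S=cam('scene')
t=lambda x,y:(320+(x-396)/6,146+(y-300)/6)
p=tri([ray(T,t(614,438)),ray(S,(167.8,208.8))]);print('rib tri',p,onz(T,t(614,438),.057),onz(S,(167.8,208.8),.057))
for a,b in(((533,340),(502,530)),((690,370),(660,560))):
    A,B=onz(T,t(*a),.042 if 0 else .027),onz(T,t(*b),.027);d=A-B;print(A,B,np.degrees(np.arctan2(d[1],d[0])),np.linalg.norm(d))
print('box',onz(T,(168,182),.08),onz(S,(350,190),.08),tri([ray(T,(168,182)),ray(S,(350,190))]))
print('plate',[onz(T,u,.024) for u in((147,151),(198,151),(197,220),(144,220))])
s,r=tool();print('tool',r.as_matrix().round(3))
im=imaging.read_camera('wrist');cv2.imwrite('pics/w0.png',im)
E
```

```text
rib tri [ 0.56589743 -0.23155144  0.05060256] [ 0.56457456 -0.23169286  0.057     ] [ 0.57204728 -0.22826548  0.057     ]
[ 0.61654061 -0.20606548  0.027     ] [ 0.52988576 -0.1874903   0.027     ] -12.098725446713608 0.0886233587607739
[ 0.60140416 -0.2762484   0.027     ] [ 0.51503664 -0.25726164  0.027     ] -12.398504751815139 0.08842989059892437
box [0.53501233 0.25394857 0.08      ] [0.54223821 0.25684385 0.08      ] [0.53643567 0.2571089  0.07361914]
plate [array([0.63132307, 0.32343226, 0.024     ]), array([0.62889007, 0.18585004, 0.024     ]), array([0.4420777 , 0.18819087, 0.024     ]), array([0.44481289, 0.32735834, 0.024     ])]
tool [[ 0.961  0.276 -0.   ]
 [ 0.276 -0.961  0.001]
 [ 0.    -0.001 -1.   ]]
```

```bash
python3 - <<'E'
from h import *
goal(np.array([.566,-.231,.22]),np.radians(-12.3))
E
```

```text
turn [-6.000e-02  1.000e-02  2.833e+01] shift [ 48.02 -17.14   2.8 ] world [ 0.4141  0.2974 -0.0278]
```

```bash
python3 -m inch '[[0,0,0,4,-1.43,0.23,0],[0,0,0,4,-1.43,0.23,0],[0,0,0,4,-1.43,0.23,0],[0,0,0,4,-1.43,0.23,0],[0,0,0,4,-1.43,0.23,0],[0,0,0,4,-1.43,0.23,0],[0,0,0,4,-1.43,0.23,0],[0,0,0,4,-1.43,0.23,0],[0,0,0,4,-1.43,0.23,0],[0,0,0,4,-1.43,0.23,0],[0,0,0,4,-1.43,0.23,0],[0,0,0,4,-1.43,0.23,0]]' && python3 -m inch '[[0,0,7.1,0,0,0,0],[0,0,7.1,0,0,0,0],[0,0,7.1,0,0,0,0],[0,0,7.1,0,0,0,0],[0,0,0,0,0,0,0]]' && python3 - <<'E'
from h import *
goal(np.array([.566,-.231,.22]),np.radians(-12.3))
s=bot.state();im=imaging.read_camera('wrist');cv2.imwrite('pics/w1.png',cv2.resize(im,None,fx=1.5,fy=1.5))
E
```

```text
time: 1.35
eef_pos: [0.567, -0.2298, 0.2204]
tool_rot: [-0.0, 0.99, 0.139, -0.0]
force: [0.2, -0.4, 0.2]
width: 0.0854
grasp_force: 0.0
time: 1.85
eef_pos: [0.5658, -0.231, 0.2203]
tool_rot: [-0.0, 0.994, -0.109, -0.0]
force: [0.1, 0.1, 0.3]
width: 0.0854
grasp_force: 0.0
turn [-0.01  0.04 -0.16] shift [ 0.02 -0.    0.03] world [ 0.0002 -0.     -0.0003]
```

View pics/w1.png

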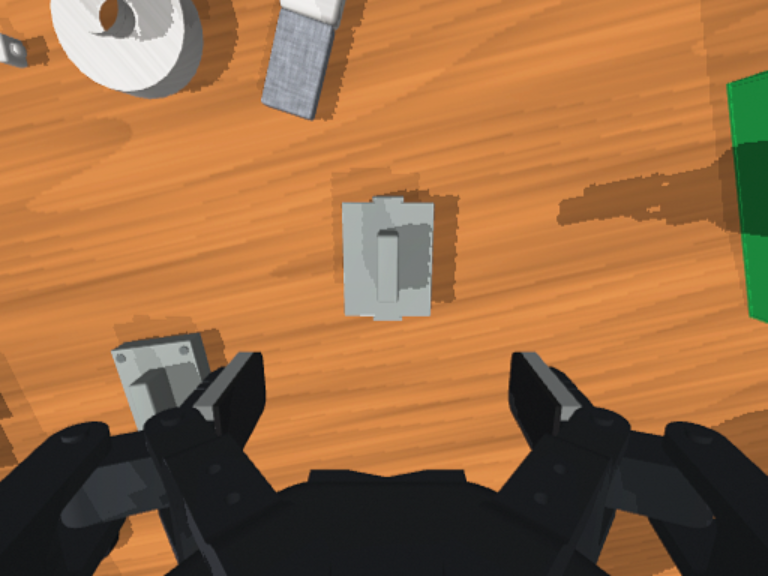

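```bash
python3 - <<'E'
from h import *
s,r=tool();W=cam('wrist',s)
f=lambda u,v,z:onz(W,(u/1.5,v/1.5),z)
p=f(388,269,.057);print(p,[np.linalg.norm(f(379,269,.057)-f(398,269,.057)),np.linalg.norm(f(388,237,.057)-f(388,301,.057))])
a=[f(*u,.027) for u in((342.5,203),(433.5,204),(431,317),(345,315))];print(np.array(a),np.mean(a,0))
for i,j in((3,0),(2,1)):
  d=a[i]-a[j];print(np.degrees(np.arctan2(-d[1],-d[0])),np.linalg.norm(d))
goal(np.array([p[0],p[1],.042+.002]),np.radians(-12.3))
E
```

```text
[ 0.56744537 -0.23151611  0.057     ] [np.float64(0.013718795879014497), np.float64(0.0473414582228759)]
[[ 0.61860137 -0.20710222  0.027     ]
 [ 0.60316837 -0.27488075  0.027     ]
 [ 0.51374497 -0.25628716  0.027     ]
 [ 0.53041147 -0.1874808   0.027     ]] [ 0.56648155 -0.23143773  0.027     ]
-12.543453117260285 0.09034632024386087
-11.7460052240302 0.09133600933758665
turn [-0.01  0.03  0.08] shift [1.900e-01 1.000e-02 1.764e+01] world [ 0.0017 -0.0005 -0.1764]
```

```bash
python3 -m inch '[[0,0,0,0.15,0,3,0],[0,0,0,0,0,4,0],[0,0,0,0,0,4,0],[0,0,0,0,0,3,0],[0,0,0,0,0,2,0],[0,0,0,0,0,1.2,0],[0,0,0,0,0,0,0.4],[0,0,0,0,0,0,0.7],[0,0,0,0,0,0,1],[0,0,0,0,0,0,1],[0,0,0,0,0,0,1],[0,0,0,0,0,0,1]]' 60; python3 -m inch '[[0,0,0,0,0,0,1],[0,0,0,0,0,0,1],[0,0,0,0,0,0,1]]'
```

```text
time: 3.1
eef_pos: [0.5678, -0.2317, 0.0497]
tool_rot: [0.0, 0.994, -0.108, 0.001]
force: [-0.3, 0.6, 5.7]
width: 0.015
grasp_force: 59.1
time: 3.4
eef_pos: [0.5678, -0.2317, 0.0498]
tool_rot: [0.0, 0.994, -0.108, 0.001]
force: [-1.2, 0.4, 5.9]
width: 0.015
grasp_force: 59.1
```

```bash
python3 -m inch '[[0,0,0,0,0,-1,1],[0,0,0,0,0,-2,1],[0,0,0,0,0,-3,1],[0,0,0,0,0,-3,1],[0,0,0,0,0,-3,1],[0,0,0,0,0,-3,1],[0,0,-5.65,0,0,0,1],[0,0,-5.65,0,0,0,1],[0,0,0,0,0,0,1]]'; python3 - <<'E'
from h import *
goal(np.array([.437,.256,.2]),np.radians(-1))
E
```

```text
time: 4.3
eef_pos: [0.5672, -0.2314, 0.1995]
tool_rot: [0.0, 1.0, -0.009, 0.0]
force: [0.1, -0.4, -0.8]
width: 0.015
grasp_force: 58.4
turn [ 0.02 -0.03  0.02] shift [-13.85 -48.51  -0.07] world [-0.1302  0.4874  0.0005]
```

```bash
python3 -m inch '[[0,0,0,-1.15,-4.04,0,1],[0,0,0,-1.15,-4.04,0,1],[0,0,0,-1.15,-4.04,0,1],[0,0,0,-1.15,-4.04,0,1],[0,0,0,-1.15,-4.04,0,1],[0,0,0,-1.15,-4.04,0,1],[0,0,0,-1.15,-4.04,0,1],[0,0,0,-1.15,-4.04,0,1],[0,0,0,-1.15,-4.04,0,1],[0,0,0,-1.15,-4.04,0,1],[0,0,0,-1.15,-4.04,0,1],[0,0,0,-1.15,-4.04,0,1]]'; python3 -m inch '[[0,0,0,0,0,0,1],[0,0,0,0,0,0,1],[0,0,0,0,0,0,1]]'; python3 - <<'E'
from h import *
s=bot.state();im=imaging.read_camera('wrist');cv2.imwrite('pics/w2.png',cv2.resize(im,None,fx=1.5,fy=1.5,interpolation=cv2.INTER_CUBIC)); print(s['eef_pos'],s['tool_rot'])
E
```

```text
time: 5.5
eef_pos: [0.4343, 0.1538, 0.2043]
tool_rot: [-0.039, 0.998, 0.055, -0.003]
force: [0.2, -0.2, -0.9]
width: 0.015
grasp_force: 58.7
time: 5.8
eef_pos: [0.4354, 0.1528, 0.2041]
tool_rot: [-0.038, 0.998, 0.054, -0.003]
force: [1.2, 0.1, -0.8]
width: 0.0149
grasp_force: 58.7
[0.43539978 0.15281546 0.20412951] [-0.03815217  0.99780143  0.05413371 -0.00250117]
```

View pics/w2.png

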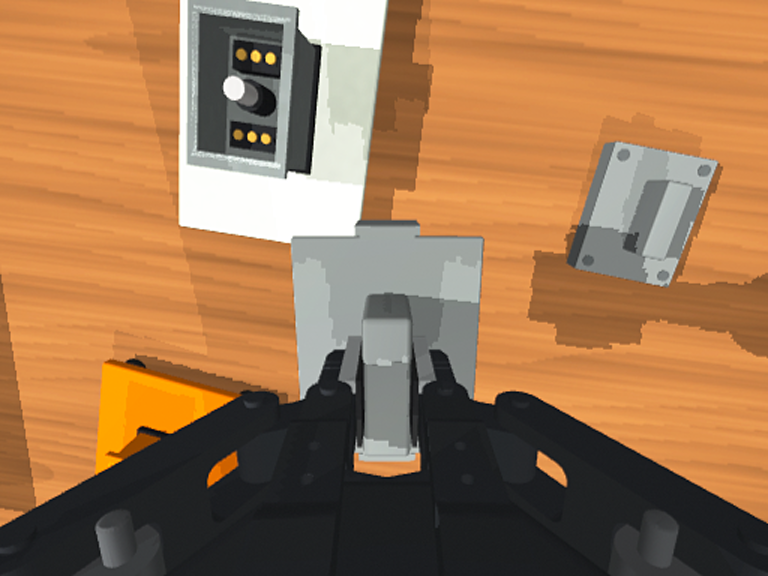

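```bash
python3 - <<'E'
from h import *
goal(np.array([.437,.256,.2]),np.radians(-1))
E
```

```text
turn [-4.37  0.33  7.2 ] shift [  1.27 -10.19   1.19] world [ 0.0015  0.1033 -0.0041]
```

```bash
python3 -m inch '[[-2.18,0.16,3.6,0,0,0,1],[-2.18,0.16,3.6,0,0,0,1],[0,0,0,0,-2.5,0.1,1],[0,0,0,0,-2.5,0.1,1],[0,0,0,0,-2.5,0.1,1],[0,0,0,0,-2.5,0.1,1],[0,0,0,0,0,0,1],[0,0,0,0,0,0,1]]'; python3 - <<'E'
from h import *
goal(np.array([.437,.256,.2]),np.radians(-1))
s=bot.state();im=imaging.read_camera('wrist');cv2.imwrite('pics/w3raw.png',im);cv2.imwrite('pics/w3.png',cv2.resize(im[:200,130:390],None,fx=3,fy=3,interpolation=cv2.INTER_CUBIC)); print(s['eef_pos'],s['tool_rot'])
E
```

```text
time: 6.65
eef_pos: [0.4355, 0.1534, 0.2051]
tool_rot: [-0.039, 0.998, 0.055, -0.003]
force: [0.8, 0.5, -1.2]
width: 0.0146
grasp_force: 58.9
turn [-4.42  0.41  7.29] shift [  1.28 -10.11   1.3 ] world [ 0.0015  0.1026 -0.0051]
[0.435494   0.15339415 0.20511835] [-0.03859754  0.99774151  0.05487953 -0.00321738]
```

View pics/w3.png

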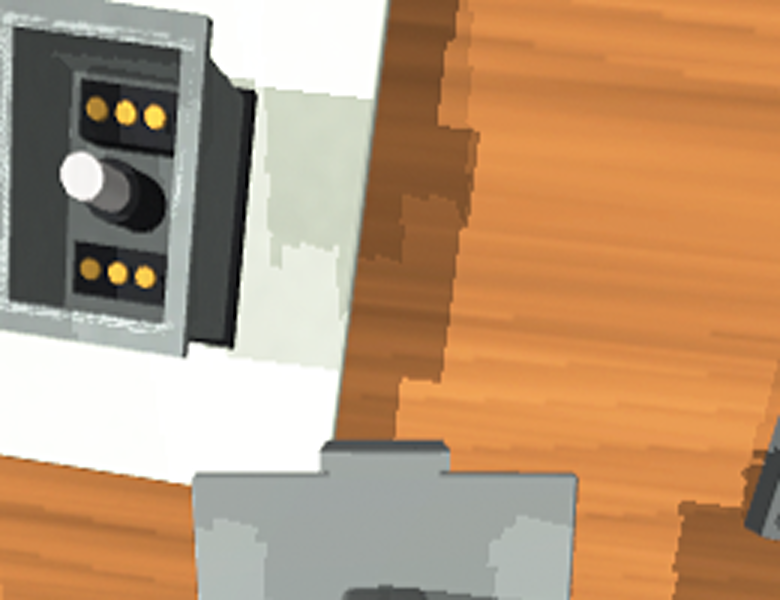

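```bash
python3 - <<'E'
from h import *
s=bot.state();print(s['q'].round(3),s['tau'].round(1),s['force'],s['moment'])
E
```

```text
[ 0.109  0.121 -0.268  1.183  0.077  3.141] [  0.3 -43.5  33.6   0.    0.3   0. ] [ 0.54356324  0.03791543 -0.2475407 ] [-0.11648432 -0.00871821  0.03484383]
```

```bash
python3 -m inch '[[-2.2,0.2,-4,0,0,0,1],[-2.2,0.2,-4,0,0,0,1],[0,0,-8.5,0,0,0,1],[0,0,-8.5,0,0,0,1],[0,0,-8.5,0,0,0,1],[0,0,-8.5,0,0,0,1],[0,0,-8.5,0,0,0,1],[0,0,-8.5,0,0,0,1],[0,0,-8.5,0,0,0,1],[0,0,-8.5,0,0,0,1],[0,0,-8.5,0,0,0,1],[0,0,-8.5,0,0,0,1]]'; python3 -m inch '[[0,0,-8.5,0,0,0,1],[0,0,-8.5,0,0,0,1],[0,0,-8.5,0,0,0,1],[0,0,-8.5,0,0,0,1],[0,0,-8.5,0,0,0,1],[0,0,-8.5,0,0,0,1],[0,0,-8.5,0,0,0,1],[0,0,-8.5,0,0,0,1],[0,0,-8.5,0,0,0,1],[0,0,0,0,0,0,1],[0,0,0,0,0,0,1]]';python3 - <<'E'
from h import *
s=bot.state();print(s['q'].round(3))
goal(np.array([.437,.256,.2]),np.radians(179))
goal(np.array([.537,.140,.2]),np.radians(179))
E
```

```text
time: 7.9
eef_pos: [0.4356, 0.1527, 0.2052]
tool_rot: [0.003, 0.646, 0.763, 0.004]
force: [0.0, -0.8, -0.7]
width: 0.0152
grasp_force: 58.8
time: 9.0
eef_pos: [0.4356, 0.1527, 0.2052]
tool_rot: [0.005, 0.04, 0.999, 0.001]
force: [1.0, -0.1, -0.5]
width: 0.0152
grasp_force: 58.8
[ 1.540e-01  1.200e-01 -2.670e-01  1.173e+00  1.000e-03  2.340e-01]
turn [ 0.18  0.57 -3.56] shift [ 0.69 10.3   0.55] world [ 0.0014  0.1033 -0.0052]
turn [ 0.18  0.57 -3.56] shift [-10.2   -0.47   0.62] world [ 0.1014 -0.0127 -0.0052]
```

```bash
python3 -m inch '[[0.2,0.6,-3.6,0,0,0,1],[0,0,0,-2.5,1.33,0.06,1],[0,0,0,-2.5,1.33,0.06,1],[0,0,0,-2.5,1.33,0.06,1],[0,0,0,-2.5,1.33,0.06,1],[0,0,0,-2.5,1.33,0.06,1],[0,0,0,-2.5,1.33,0.06,1],[0,0,0,-2.5,1.33,0.06,1],[0,0,0,-2.5,1.33,0.06,1],[0,0,0,0,0,0,1],[0,0,0,0,0,0,1],[0,0,0,0,0,0,1]]';python3 - <<'E'
from h import *
goal(np.array([.637,.256,.2]),np.radians(179))
s=bot.state();im=imaging.read_camera('wrist');cv2.imwrite('pics/w4raw.png',im);cv2.imwrite('pics/w4.png',cv2.resize(im[:200,130:390],None,fx=3,fy=3,interpolation=cv2.INTER_CUBIC)); print(list(s['eef_pos']),list(s['tool_rot']))
E
```

```text
time: 10.2
eef_pos: [0.6363, 0.2566, 0.2002]
tool_rot: [-0.001, 0.007, 1.0, -0.0]
force: [-0.4, 0.2, -1.1]
width: 0.0149
grasp_force: 58.8
turn [-0.04 -0.07  0.21] shift [-0.07 -0.05  0.02] world [ 0.0007 -0.0006 -0.0002]
[np.float64(0.6362594673078663), np.float64(0.256551783717297), np.float64(0.20017804744780004)] [np.float64(-0.0006001876217758361), np.float64(0.006869663025399004), np.float64(0.9999761780341101), np.float64(-0.0003014449036848448)]
```

View pics/w4.png

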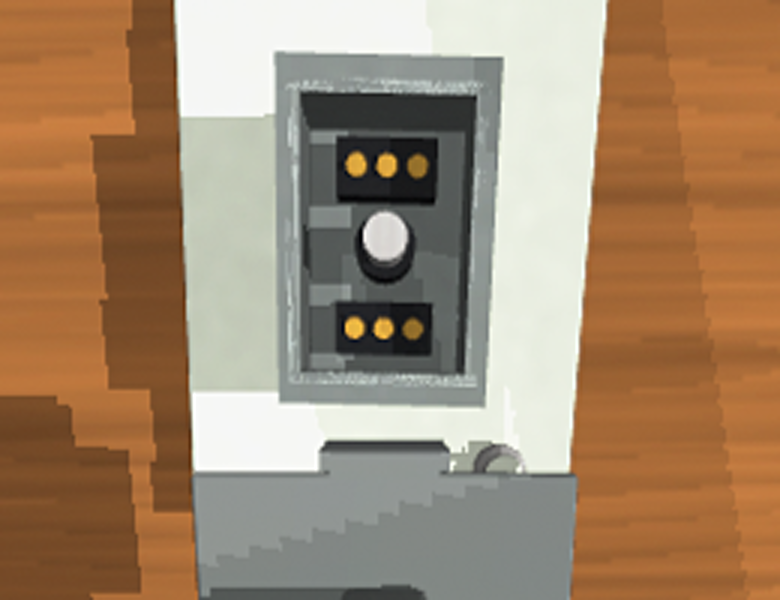

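```bash
python3 - <<'E'
from h import *
from scipy.optimize import least_squares
s={'eef_pos':np.array([.63626,.25655,.20018]),'tool_rot':[-.0006,.00687,.999976,-.0003]}
W=cam('wrist',s);K,R,c=W
px=np.array([(275,52),(503,57),(487,407),(279,403)])/3+[130,0]
cor=np.array([(-45,30),(-45,-30),(45,-30),(45,30)])/1000
# image left = +y or -y?
print(onz(W,px[0],.08),onz(W,px[1],.08))
if onz(W,px[0],.08)[1]<onz(W,px[1],.08)[1]: cor[:,1]*=-1
def f(p):
    cs,sn=np.cos(p[2]),np.sin(p[2]);X=np.c_[p[0]+cs*cor[:,0]-sn*cor[:,1],p[1]+sn*cor[:,0]+cs*cor[:,1],np.full(4,p[3])]
    q=(X-c)@R@K.T;return (q[:,:2]/q[:,2:]-px).ravel()
o=least_squares(f,[.537,.256,0,.08]);print(o.x,np.degrees(o.x[2]),o.fun.round(1))
z=.20018-.0227
a,b=[onz(W,np.array(u)/3+[130,0],z) for u in((192,475),(577,474))]
print('cover far edge',a,b,np.linalg.norm(a-b),'mid',(a+b)/2,'yaw',np.degrees(np.arctan2((b-a)[0],-(b-a)[1])))
print([onz(W,np.array(u)/3+[130,0],.024) for u in((175,0),(607,0),(192,472),(570,472))])
E
```

```text
[0.49201884 0.23102886 0.08      ] [0.49401806 0.29134983 0.08      ]
[ 0.53880766  0.25976265 -0.03164459  0.08264076] -1.8131013458911498 [-0.2  0.   0.2 -0.1 -0.3 -0.   0.2  0. ]
cover far edge [0.59005585 0.22370654 0.17748   ] [0.59081547 0.29342317 0.17748   ] 0.06972076652244802 mid [0.59043566 0.25856485 0.17748   ] yaw 179.37574515026034
[array([0.45926578, 0.19341491, 0.024     ]), array([0.46117552, 0.33169386, 0.024     ]), array([0.61056254, 0.18748866, 0.024     ]), array([0.61244519, 0.32692717, 0.024     ])]
```

```bash
python3 -m inch '[[0,0,1,0,0,0,1],[0,0,0,2,0.05,0.5,1],[0,0,0,2,0.05,0.8,1],[0,0,0,2,0.05,0.8,1],[0,0,0,2,0.05,0.8,1],[0,0,0,1.75,0.05,0.8,1],[0,0,0,0,0,0.8,1],[0,0,0,0,0,0.8,1],[0,0,0,0,0,0.6,1],[0,0,0,0,0,0,1],[0,0,0,0,0,0,1]]';python3 - <<'E'
from h import *
goal(np.array([.5388,.2572,.14]),np.radians(178.2))
s=bot.state();print(s['force'])
im=imaging.read_camera('wrist');a=imaging.read_camera('scene');b=imaging.read_camera('top')
k=lambda i,u,v:cv2.resize(i[v-30:v+30,u-39:u+39],None,fx=5,fy=5,interpolation=cv2.INTER_CUBIC)
cv2.imwrite('pics/m5.png',np.vstack([np.hstack([k(a,350,190),k(b,168,182)]),cv2.resize(im[:192],(780,293))]))
E
```

```text
time: 11.35
eef_pos: [0.54, 0.2621, 0.1411]
tool_rot: [-0.0, 0.015, 1.0, -0.0]
force: [-0.0, -0.3, -0.1]
width: 0.0148
grasp_force: 58.8
turn [-0.03 -0.05  0.08] shift [ 0.1  -0.49  0.11] world [-0.0012 -0.0049 -0.0011]
[-0.01149767 -0.30897975 -0.07191749]
```

View pics/m5.png

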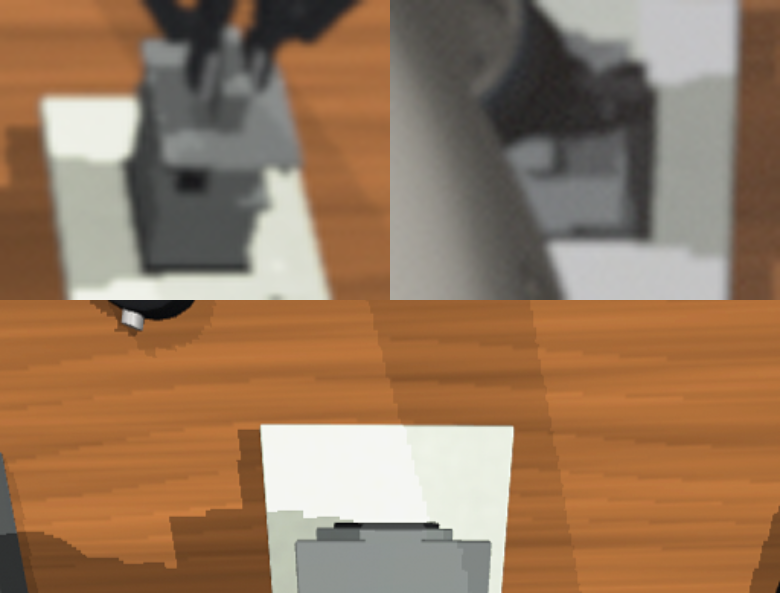

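```bash
python3 - <<'E'
from h import *
s,r=tool();W=cam('wrist',s);g=lambda u,v,z:onz(W,(u/1.523,(v-300)/1.526),z)
print(s['eef_pos'])
a,b=g(317,529,.0826),g(452,529,.0826);print('rim edge',a,b,(a+b)/2)
a,b=g(296,541.5,.1184),g(491,541.5,.1184);print('cover edge',a,b,(a+b)/2)
E
```

```text
[0.53988873 0.26220321 0.14146021]
rim edge [0.49288498 0.23149147 0.0826    ] [0.49464303 0.29092691 0.0826    ] [0.493764   0.26120919 0.0826    ]
cover edge [0.4931751  0.23023277 0.1184    ] [0.49523571 0.29991595 0.1184    ] [0.4942054  0.26507436 0.1184    ]
```

```bash
python3 -m inch '[[0,0,0,0.12,-0.39,0,1],[0,0,0,0,0,0,1],[0,0,0,0,0,0.5,1],[0,0,0,0,0,0.5,1],[0,0,0,0,0,0.4,1],[0,0,0,0,0,0.1,1],[0,0,0,0,0,0.1,1],[0,0,0,0,0,0,1]]';python3 - <<'E'
from h import *
goal(np.array([.5388,.2583,.11]),np.radians(178.2));print(bot.state()['force'],bot.state()['moment'])
E
```

```text
time: 12.3
eef_pos: [0.5382, 0.2584, 0.1252]
tool_rot: [-0.0, 0.015, 1.0, -0.0]
force: [0.4, -1.0, -1.5]
width: 0.0149
grasp_force: 58.8
turn [-0.02 -0.03  0.11] shift [-0.06 -0.    1.52] world [ 0.0006 -0.0001 -0.0152]
[ 0.40640228 -0.95496529 -1.49483648] [ 0.01603911 -0.03932986  0.02870821]
```

Skirts passed the rim without contact. Now small steps.

```bash
python3 -m inch '[[0,0,0,-0.05,0,0.1,1],[0,0,0,0,0,0.1,1],[0,0,0,0,0,0.1,1],[0,0,0,0,0,0,1]]'; python3 -m inch '[[0,0,0,0,0,0.1,1],[0,0,0,0,0,0,1]]'; python3 -m inch '[[0,0,0,0,0,0.1,1],[0,0,0,0,0,0,1]]'
```

```text
time: 12.7
eef_pos: [0.5388, 0.2584, 0.1225]
tool_rot: [-0.0, 0.015, 1.0, -0.0]
force: [-0.6, 0.6, 2.9]
width: 0.015
grasp_force: 59.3
time: 12.9
eef_pos: [0.5388, 0.2584, 0.1215]
tool_rot: [-0.0, 0.015, 1.0, -0.0]
force: [-0.3, 1.0, 4.3]
width: 0.0147
grasp_force: 59.5
time: 13.1
eef_pos: [0.5388, 0.2584, 0.1205]
tool_rot: [-0.0, 0.015, 1.0, -0.0]
force: [-0.6, -0.3, 4.5]
width: 0.0146
grasp_force: 59.7
```

```bash
for i in 1 2; do python3 -m inch '[[0,0,0,0,0,0.1,1],[0,0,0,0,0,0,1]]' | grep -E 'eef|force: \[' ; done; python3 -m inch '[[0,0,0,0,0,0.1,1],[0,0,0,0,0,0,1]]' | grep -E 'eef|force'
```

```text
eef_pos: [0.5389, 0.2584, 0.1198]
force: [-0.7, -1.1, 7.5]
eef_pos: [0.539, 0.2585, 0.119]
force: [0.1, 1.0, 8.3]
eef_pos: [0.5387, 0.2584, 0.1175]
force: [-0.4, 1.3, 3.0]
grasp_force: 59.4
```

```bash
for i in 1 2 3 4; do python3 -m inch '[[0,0,0,0,0,0.1,1],[0,0,0,0,0,0,1]]' | grep -E 'eef|force: \[' ; done
```

```text
eef_pos: [0.5387, 0.2584, 0.1161]
force: [0.9, 0.5, 2.1]
eef_pos: [0.5387, 0.2583, 0.1152]
force: [-0.5, -0.3, 3.4]
eef_pos: [0.5387, 0.2584, 0.1142]
force: [-0.5, 0.9, 4.0]
eef_pos: [0.5387, 0.2583, 0.1132]
force: [0.5, 0.3, 3.9]
```

```bash
for i in 1 2 3; do python3 -m inch '[[0,0,0,0,0,0.1,1],[0,0,0,0,0,0,1]]' | grep -E 'eef|force: \[' ; done
```

```text
eef_pos: [0.5386, 0.2584, 0.1123]
force: [0.5, 0.9, 4.5]
eef_pos: [0.5387, 0.2583, 0.1111]
force: [0.6, 1.6, 1.2]
eef_pos: [0.5387, 0.2583, 0.1105]
force: [-0.0, 1.5, 6.3]
```

```bash
for i in 1 2; do python3 -m inch '[[0,0,0,0,0,0.05,1],[0,0,0,0,0,0,1],[0,0,0,0,0,0,1]]' | grep -E 'eef|force: \[' ; done
```

```text
eef_pos: [0.5387, 0.2584, 0.1105]
force: [-1.9, -0.8, 9.4]
eef_pos: [0.5387, 0.2584, 0.1105]
force: [-2.9, 0.4, 14.2]
```

```bash
for i in 1 2; do python3 -m inch '[[0,0,0,0,0,0.05,1],[0,0,0,0,0,0,1],[0,0,0,0,0,0,1]]' | grep -E 'eef|force: \[' ; done
```

```text
eef_pos: [0.5387, 0.2584, 0.1105]
force: [-4.9, -1.4, 18.3]
eef_pos: [0.5387, 0.2584, 0.1105]
force: [-5.6, -2.0, 23.4]
```

```bash
python3 -m inch '[[0,0,0,0,0,-0.1,1],[0,0,0,0,0,-0.1,1],[0,0,0,0,0,0,1]]' | grep -E 'eef|force: \['; python3 -m inch '[[0,0,0,0,0,-0.1,1],[0,0,0,0,0,0,1]]' | grep -E 'eef|force: \['; python3 -m inch '[[0,0,0,0,0,-0.1,1],[0,0,0,0,0,0,1]]' | grep -E 'eef|force: \['
```

```text
eef_pos: [0.5387, 0.2583, 0.1105]
force: [-1.3, 0.7, 7.0]
eef_pos: [0.5387, 0.2583, 0.1111]
force: [0.3, 2.1, 1.9]
eef_pos: [0.5386, 0.2583, 0.1116]
force: [2.2, 2.3, -4.3]
```

Both clips hold against a light tug; release.

```bash
python3 -m inch '[[0,0,0,0,0,0.1,1],[0,0,0,0,0,0,0.8],[0,0,0,0,0,0,0.5],[0,0,0,0,0,0,0.2],[0,0,0,0,0,0,0],[0,0,0,0,0,0,0],[0,0,0,0,0,0,0],[0,0,0,0,0,0,0],[0,0,0,0,0,0,0]]'; python3 -m inch '[[0,0,0,0,0,-1,0],[0,0,0,0,0,-2,0],[0,0,0,0,0,-3,0],[0,0,0,0,0,-3,0],[0,0,0,0,0,-3,0],[0,0,0,-3,0,0,0],[0,0,0,-3,0,0,0],[0,0,0,0,0,0,0],[0,0,0,0,0,0,0]]'; python3 - <<'E'
from h import *
im=imaging.read_camera('wrist');a=imaging.read_camera('scene')
cv2.imwrite('pics/f.png',np.hstack([im[:,80:430],cv2.resize(a[120:250,290:410],(350,384),interpolation=cv2.INTER_CUBIC)]))
E
```

```text
time: 17.9
eef_pos: [0.5386, 0.2583, 0.1113]
tool_rot: [-0.0, 0.015, 1.0, -0.0]
force: [0.2, -0.1, 0.9]
width: 0.0852
grasp_force: 0.0
time: 18.8
eef_pos: [0.5989, 0.2564, 0.2312]
tool_rot: [-0.001, 0.015, 1.0, -0.0]
force: [-0.2, 0.5, -0.7]
width: 0.0855
grasp_force: 0.0
```

View pics/f.png

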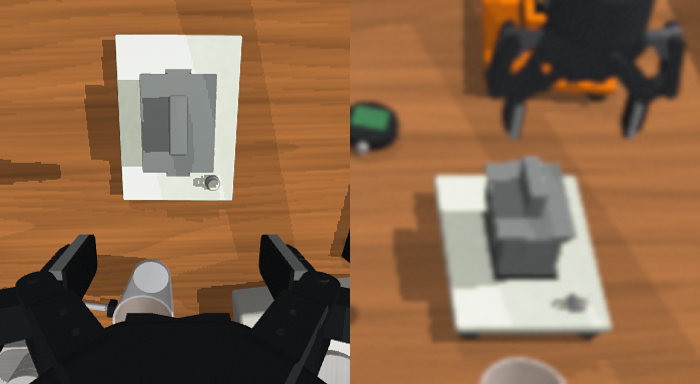

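The cover sits square and level on the box at about (178,120). The die is still in place at (208,182) and the gripper is clear, so I'm handing in.

```bash
python3 -c "from cell import job_done; print(job_done())"
```

```text
the job is handed in; nothing more can be done
None
```

The clip-on cover is on the box, pressed down until it snapped (peak reading about 23 N) and stopped hard, and it held against a light upward tug; I then released it, left the other things in place, and handed the job in at about 19 s.

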